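Stopper the conical flask from the tilted stopper bin

TASK

Close the open conical flask with the one stopper from the tilted bin that fits its neck: draw it out of its compartment, set it upright in the neck and press it slowly and gently, but fully home, so that its collar rests on the rim. Leave the flask standing where it is, the other two stoppers lying in their compartments and everything else on the bench undisturbed.

Things in the scene. Friction and masses are not known exactly. Their poses are not given: they have to be found in the camera images.
- bin: Grey plastic bin on a steel rod stand, fixed; 3 compartments in a row along its y, 74 mm apart, each 71 wide, 80 deep. It is tipped 50 deg to the front (-x), opening up and forward; along the tipped walls the front and ends are 46 mm high, dividers 34, back 94. Its edge leans over the stoppers, 160 mm above the bench. Origin on the bench; inner front bottom edge at x -15, z 40 mm; +x rear, +z up.
- stopper_small: The small one of 3 white plastic stoppers, 80 mm long, each loose in a compartment (which, varies): plug 38 mm long, tapering from 21 to 9 mm; hexagonal collar 29 mm wide, 6 mm thick; round grip 20 mm thick, 36 mm tall. Too thin for the flask. Lies grip up on the front wall, leaning 38 deg from vertical to the bin's front. Origin off-axis by the small end; +z from plug to grip.
- stopper_small_seat (a point): Point on the small stopper's axis in the underside of its collar, 38 mm from the small end; +z along the axis towards the grip.
- stopper_small_grip (a point): Point on the small stopper's axis in its grip, 28 mm above the collar's underside (22 mm above the collar's top, 14 mm below the end of the grip); +z along the axis away from the plug. Take the grip here; fingers that reach more than 22 mm past this point hit the collar.
- stopper_medium: The medium one of 3 white plastic stoppers, 80 mm long, each loose in a compartment (which, varies): plug 38 mm long, tapering from 30 to 18 mm; hexagonal collar 38 mm wide, 6 mm thick; round grip 28 mm thick, 36 mm tall. The one that fits the flask. Lies grip up on the front wall, leaning 38 deg from vertical to the bin's front. Origin off-axis by the small end; +z from plug to grip.
- stopper_medium_seat (a point): Point on the medium stopper's axis in the underside of its collar, 38 mm from the small end; +z along the axis towards the grip.
- stopper_medium_grip (a point): Point on the medium stopper's axis in its grip, 28 mm above the collar's underside (22 mm above the collar's top, 14 mm below the end of the grip); +z along the axis away from the plug. Take the grip here; fingers that reach more than 22 mm past this point hit the collar.
- stopper_large: The large one of 3 white plastic stoppers, 80 mm long, each loose in a compartment (which, varies): plug 38 mm long, tapering from 40 to 28 mm; hexagonal collar 48 mm wide, 6 mm thick; round grip 36 mm thick, 36 mm tall. Too thick for the flask. Lies grip up on the front wall, leaning 38 deg from vertical to the bin's front. Origin off-axis by the small end; +z from plug to grip.
- stopper_large_seat (a point): Point on the large stopper's axis in the underside of its collar, 38 mm from the small end; +z along the axis towards the grip.
- stopper_large_grip (a point): Point on the large stopper's axis in its grip, 28 mm above the collar's underside (22 mm above the collar's top, 14 mm below the end of the grip); +z along the axis away from the plug. Take the grip here; fingers that reach more than 22 mm past this point hit the collar.
- flask: Open conical flask of clear glass, standing loose on the white tile, 150 mm tall, 86 mm wide at the base, neck 36 to 39 mm outside. Origin at the centre of its underside, +z up.
- flask_mouth (a point): Centre of the flask's mouth, level with its rim, 150 mm above the base; +z up. The neck is 30 mm wide inside at the rim and 26 mm wide 44 mm lower. The medium stopper drops in until its sealing rib binds, 4 to 6 mm short of home; it is then pressed slowly (15 mm/s) with some 10 to 20 N until its collar lies on the rim.
- beaker: Small glass beaker, 57 mm wide, 74 mm tall, loose bystander; origin at the centre of its underside.
- wash_bottle: White wash bottle with a bent nozzle, body 61 mm wide, 193 mm tall, loose bystander; origin at its underside.
- reagent_bottle: Brown screw-cap bottle, 60 mm wide, 118 mm tall, loose bystander; origin at the centre of its underside.
- tile: White ceramic tile, 100 x 100 x 6 mm, fixed on the bench; the flask stands on it. Origin at the centre of its underside.
There are look-alikes about, which are no part of the job. What is shaped like the stopper_medium but red is not meant.

How it is judged:
By the outcome, as a careful person would: the job done as asked, in the order asked, and still so for the second after the job is handed in, with the robot touching nothing.
It also fails if it takes over 42 s, if anything falls off the work surface, if the arm or the gripper's body presses on something with over 40 N, if the wrist force passes 120 N, or if a joint passes its speed limit or range.

ROBOT

A 7-joint arm with a two-finger parallel gripper is mounted at the origin on a cart in front of the work surface, level with it; the furniture and walls round the work are solid. World frame = base frame: x ahead of the robot, y to its left, z up, the work surface at z = 0. Lengths are in mm, angles in degrees, forces in N, time in s.
With the tool pointing down it reaches from about 350 to 900 mm from the base axis. Payload 8.1 kg.
Tool frame: the origin (TCP) lies at the very end of the fingers, on their centre line; the grasp point (between the pads) lies 19 mm behind it (grip_point_offset is the distance from the TCP to the grasp point, in mm); z points along the fingers, y is the line along which they close (so a half turn about z gives the same grasp; the last joint's range is limited). The gripper opens to 85 mm and grips with 20 to 120 N. Pads are 22 mm wide; open, the fingers measure 114 mm over their backs; the gripper's body (76 mm by 85 mm) begins 54 mm behind the grasp point. The pads swing forward as they close: fully open they stand 13 mm farther back than shut.
Start: joints at [-69.305, 24.895, 1.432, 90.138, -0.665, 64.973, -4.303], TCP at [279.621, 558.975, 231.323] pointing down, gripper open.
Joint ranges: [-149.89, 149.89], [-25.12, 119.58], [-72.63, 75.52], [4.76, 147.25], [-75.54, 255.54], [6.69, 114.76], [-157.13, 157.13]. Speed limits (degrees/s): [127.2, 127.2, 172.46, 172.46, 180, 180, 180].

INTERFACE

Orientations are given as [roll, pitch, yaw] about the fixed x, y, z axes, in that order (R = Rz(yaw) Ry(pitch) Rx(roll)).
In Python, from plant import get_state, read_camera, close_job, grip_point_offset gives the robot as it stands.
- The arm moves only by the tool step_arm, never from a script. Its argument "moves" is a list of rows, each a list of 7 numbers: the shift along the tool's x, y, z in units of 25 mm (1.0 is 25 mm), then the turn, a rotation vector about the tool's x, y, z in units of 5 degrees (1.0 is 5 degrees), then the opening, from 0 (shut) to 1 (fully open). In form: [[tx, ty, tz, ax, ay, az, hand], ...]. A call has 1 to 12 rows; each row is the pose to reach, as a shift and turn from the pose commanded when the call began, along the tool's axes at that moment; what a row does not reach only later rows make up. A row lasts 1/12 s, in which the tool goes at most 41.7 mm and 7.16 degrees, less where a joint would pass 70% of its speed; a pose out of reach is approached as far as the arm can. A call with a gripper value outside its range is refused whole. The fingers move at their own pace and stop on an object; the grip force is fixed at half the most. Time passes only in rows, so rows that repeat a pose let the fingers close. It gives the time, the measured TCP pose, the force, the opening and the grip force at its end, in the units of the state.
- get_state(): the state, without advancing time (a new reading comes with each control period).
- read_camera(name): name is "scene" or "top" or "wrist"; returns a dict with "frame" (420x560x3 uint8, red, green, blue), "fx", "fy", "cx", "cy" (pixels), "eye" and "orientation" of the camera in the world. Camera axes: x right, y up, looking along -z (the intrinsics and any distortion apply to the point x, -y, -z); pixel columns grow to the right and rows downward; lengths in mm; the calibration is good to about 2 mm. The wrist camera is an equidistant fisheye: a pixel r from the principal point sees the ray r / f radians off the axis. A picture is of the moment at which its call begins. There is no depth.
- close_job(): hands the job in; it is judged then, once.
The state is a dict: "clock": time; "q": joint angles; "qd": joint speeds; "effort": joint torques, N m; "tcp_pos": TCP position; "eef_rot": TCP orientation; "force": force on the tool from outside, world axes, zero at the start; "wrist_torque": the same for the moment, N m; "gripper_width": opening from 0.0 (shut) to 1.0 (fully open); "finger_force": force on a finger pad.
Only numpy, scipy, OpenCV 4.12 (cv2) and the standard library are available. Lean on these libraries where they do the work, as an engineer would, in place of code of your own. Each camera call takes 0.05 s, during which the arm holds its last target. There are 200 camera calls.

## Working session

There is one attempt and no reset: what is moved stays moved. The work goes in short steps, Python scripts to look and compute and a tool call to move; the robot and the scene stay as the last step left them, time stands still between calls to the robot, and variables do not carry over. Pictures are saved under pics/ and viewed, at most 10 in all, crops included, and the job is handed in when it is done.

Besides the shell and the picture viewer there is one more tool, called after ">>>" as a command line: name --pt "numbers of a row" for each row, then --argument value for the rest. step_arm: Moves the arm, as the interface text tells. Its arguments: {"type":"object","properties":{"moves":{"type":"array"}},"required":["moves"]}

```bash
mkdir -p pics; ls; python3 - <<'E'
from plant import *
import cv2
s=get_state(); print(s['clock'],s['tcp_pos'],s['eef_rot'],s['gripper_width'],grip_point_offset)
for n in("scene","top"):
    c=read_camera(n); cv2.imwrite(f'pics/{n}0.png',c['frame'][:,:,::-1]); print(n,{k:v for k,v in c.items() if k!='frame'})
E
```

```text
pics
0.0 [279.43265154 558.49024682 230.51120273] [-1.79908083e+02  1.11111958e-02  1.53422249e+02] 1.0029469180870463 18.700000000000003
scene {'fx': 516.1207200070945, 'fy': 516.1207200070945, 'cx': 270.5264522731267, 'cy': 212.053103403701, 'eye': array([  22.4500901 , 1194.62791124,  835.68762753]), 'orientation': array([  55.09183422,   -0.75209973, -145.11077227])}
top {'fx': 524.2812366749469, 'fy': 524.2812366749469, 'cx': 268.7057599116635, 'cy': 209.1044034552847, 'eye': array([ 498.92929739,  357.75956534, 1353.61816398]), 'orientation': array([  3.87828457,   0.18605427, -89.49804432])}
```

View pics/scene0.png

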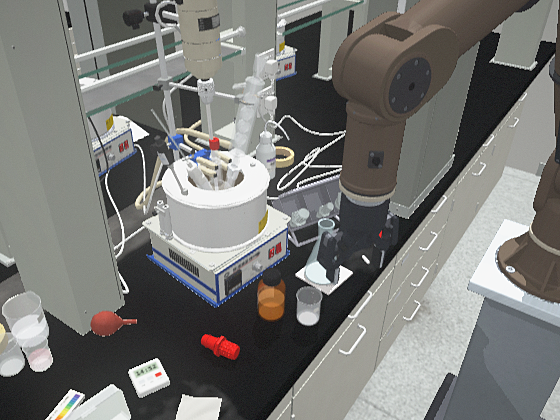

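View pics/top0.png

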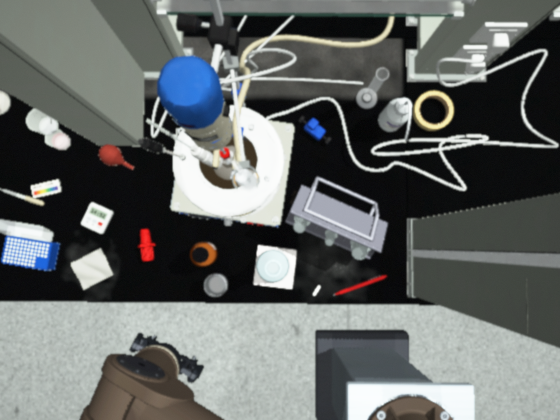

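```bash
python3 - <<'E'
import cv2,numpy as np
from plant import *
a=cv2.imread('pics/top0.png')[165:305,235:395]
cv2.imwrite('pics/c1.png',cv2.resize(a,None,fx=5,fy=4.2857*5/4.2857*0.85,interpolation=cv2.INTER_CUBIC))
w=read_camera('wrist'); print({k:v for k,v in w.items() if k!='frame'})
b=cv2.imread('pics/scene0.png')[160:300,240:400]
cv2.imwrite('pics/c2.png',np.vstack([cv2.resize(b,(480,420),interpolation=cv2.INTER_CUBIC)]))
E
```

```text
{'fx': 325.19226210127806, 'fy': 325.19226210127806, 'cx': 281.403501465561, 'cy': 207.75797855264204, 'eye': array([210.96522834, 592.20802434, 373.30119916]), 'orientation': array([-1.74304905e+01,  5.23609355e-02,  6.33854020e+01])}
```

View pics/c1.png

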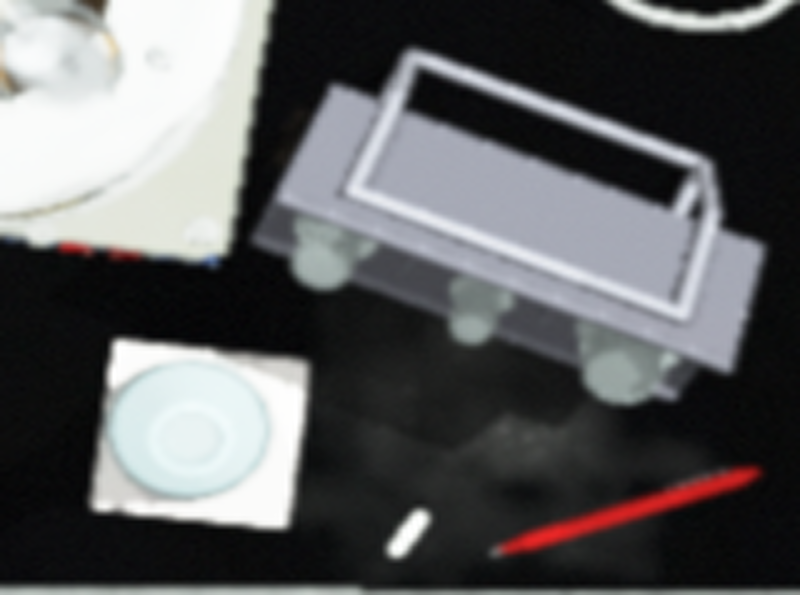

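View pics/c2.png

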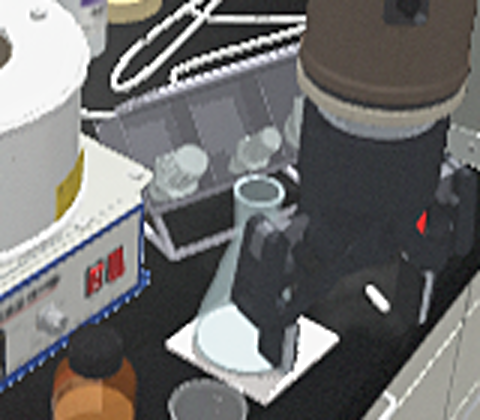

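```bash
cat > h.py <<'E'
import numpy as np
from scipy.spatial.transform import Rotation as R
C={'scene':(516.12,270.526,212.053,[22.45,1194.628,835.688],[55.0918,-.7521,-145.1108]),
'top':(524.281,268.706,209.104,[498.929,357.76,1353.618],[3.87828,.186054,-89.498])}
def ray(n,u,v):
    f,cx,cy,e,o=C[n]
    d=R.from_euler('xyz',o,degrees=True).apply([(u-cx)/f,-(v-cy)/f,-1]); return np.array(e),d/np.linalg.norm(d)
def onz(n,u,v,z):
    e,d=ray(n,u,v); return e+d*(z-e[2])/d[2]
def tri(a,b):
    (e1,d1),(e2,d2)=ray(*a),ray(*b)
    t=np.linalg.lstsq(np.c_[d1,-d2],e2-e1,rcond=None)[0]
    p,q=e1+t[0]*d1,e2+t[1]*d2; return (p+q)/2,np.linalg.norm(p-q)
E
python3 - <<'E'
from h import *
import cv2
np.set_printoptions(precision=1,suppress=True)
T=lambda x,y:('top',235+(x-2)/5,165+(y-2)/4.25)
S=lambda x,y:('scene',240+(x-1)/3,160+(y-1)/3)
m=tri(T(190,438),S(259,190)); print('mouth',m, onz(*T(190,438),156), onz(*S(259,190),156))
img=cv2.imread('pics/top0.png'); hsv=cv2.cvtColor(img,cv2.COLOR_BGR2HSV)
tile=cv2.inRange(img[240:295,250:300],(90,90,90),(255,255,255)); r=cv2.minAreaRect(cv2.findNonZero(tile)); print('tile',r, onz('top',250+r[0][0],240+r[0][1],6))
print('base',onz(*T(189,429),8))
g=tri(T(323,265),S(196,158)); print('gripend',g,onz(*T(323,265),108),onz(*S(196,158),111))
a,b=onz(*T(281,200),160.5),onz(*T(735,371),160.5); d=a-b; print('back edge',a,b,np.linalg.norm(d))
yaw=np.degrees(np.arctan2(-d[0],d[1])); print(yaw)
B=R.from_euler('z',yaw,degrees=True); c=(a+b)/2
o=c-B.apply([-36,0,160.5]); print('origin',o)
for p in (T(323,265),T(470,328),T(620,377)): print(B.inv().apply(onz(*p,108)-o))
print('frontedge',B.inv().apply(onz(*T(256,240),69)-o),B.inv().apply(onz(*T(675,397),69)-o))
E
```

```text
mouth (array([447.1, 352.4, 155.9]), np.float64(0.41882447650081517)) [447.  352.3 156. ] [447.3 352.7 156. ]
tile ((24.653846740722656, 26.76923179626465), (40.931461334228516, 41.303565979003906), 7.125016689300537) [442.6 346.4   6. ]
base [445.9 352.2   8. ]
gripend (array([540.5, 289.3, 111.1]), np.float64(2.450995592856452)) [541.6 289.7 108. ] [539.5 288.5 111. ]
back edge [574.5 311.9 160.5] [484.9 105.6 160.5] 224.9597732815112
-23.47847082627788
origin [562.7 194.4   0. ]
[-57.3  79.  108. ]
[-61.2   1.2 108. ]
[-57.3 -74.5 108. ]
frontedge [-55.4 113.4  69. ] [ -54.8 -109.8   69. ]
```

>>> step_arm --pt "-1 -0.4 -1 0 0 0 1" --pt "-2 -0.9 -2 0 0 0 1" --pt "-3 -1.4 -3 0 0 0 1" --pt "-4 -1.8 -4 0 0 0 0.5" --pt "-5 -2.3 -4 0 0 0 0.5" --pt "-6 -2.7 -4 0 0 0 0.5" --pt "-7 -3.2 -4 0 0 0 0.5" --pt "-8 -3.6 -4 0 0 0 0.5" --pt "-9 -4.1 -4 0 0 0 0.5" --pt "-10 -4.5 -4 0 0 0 0.5" --pt "-11 -5 -4 0 0 0 0.5" --pt "-11.3 -5.1 -4 0 0 0 0.5"

```text
clock: 1.15
tcp_pos: [478.2, 313.7, 331.3]
eef_rot: [-179.9, 0.1, 153.1]
force: [0.7, -0.4, 0.6]
gripper_width: 0.498
finger_force: 0.0
```

```bash
python3 - <<'E'
from plant import *
s=get_state(); print(s)
E
```

```text
{'clock': 1.15, 'q': array([-45.38781833,  16.06880567,   8.88524093,  89.24393891,
        -2.38759964,  74.9040723 ,  26.86024819]), 'qd': array([ 5.89359355,  1.99987166,  0.26401719, -2.71262405, -1.80316787,
        0.73201019,  6.95532522]), 'effort': array([ -3.32071088, -55.6739831 ,  -0.41758133, -33.53000164,
        -0.59857663,  -0.10148298,   0.40143851]), 'tcp_pos': array([478.15416381, 313.67035986, 331.27058728]), 'eef_rot': array([-1.79916804e+02,  1.20761092e-01,  1.53081801e+02]), 'force': array([ 0.72367164, -0.41471179,  0.61261373]), 'wrist_torque': array([-0.06925917, -0.02700594,  0.0118576 ]), 'finger_force': 0.0, 'gripper_width': 0.49810201824669376}
```

```bash
cat >> h.py <<'E'
by=-23.5
B=R.from_euler('z',by,degrees=True)
A=B.apply([-np.sin(np.radians(38)),0,np.cos(np.radians(38))])
G=np.array([540.7,289.4,110.5])-14*A          # grip point
MOUTH=np.array([447.1,352.5,156.])
Y=B.apply([0,1,0]); R0=R.from_matrix(np.c_[np.cross(Y,-A),Y,-A])
def delta(pos,rot,s):   # shift and turn in tool units
    Rc=R.from_euler('xyz',s['eef_rot'],degrees=True)
    return Rc.inv().apply(pos-s['tcp_pos'])/25, np.degrees((Rc.inv()*rot).as_rotvec())/5
E
python3 - <<'E'
from h import *
from plant import get_state
np.set_printoptions(precision=2,suppress=True)
th=np.linspace(0,2*np.pi,72); fl=np.array([MOUTH+[20*np.cos(a),20*np.sin(a),0] for a in th]+[MOUTH+[20*np.cos(a),20*np.sin(a),-25] for a in th])
for phi in (120,130,140,150,160,170,180):
    Rt=R0*R.from_euler('z',phi,degrees=True); tcp=G-15*A
    q=Rt.inv().apply(fl-tcp)
    out=[]
    for hx,hy in((38,42.5),(42.5,38)):
        ds=[np.linalg.norm(np.maximum([abs(p[0])-hx,abs(p[1])-hy,-73-p[2]],0)) for p in q]
        out.append(min(ds))
    # fingers tips in bin frame
    tips=[B.inv().apply(Rt.apply([0,sg*k,0])) for sg in (1,-1) for k in (34,)]
    print(phi,out,np.array(tips))
s=get_state()
for phi in (150,160):print(delta(G+120*A,R0*R.from_euler('z',phi,degrees=True),s))
print('G',G,'tcpgrasp',G-15*A)
E
```

```text
120 [np.float64(33.17662433938883), np.float64(35.64288017388067)] [[ 23.2  -17.    18.13]
 [-23.2   17.   -18.13]]
130 [np.float64(31.41375143559666), np.float64(33.44661262707439)] [[ 20.52 -21.85  16.04]
 [-20.52  21.85 -16.04]]
140 [np.float64(29.601009886117307), np.float64(30.98824300238111)] [[ 17.22 -26.05  13.46]
 [-17.22  26.05 -13.46]]
150 [np.float64(28.68973393630703), np.float64(29.064078519256682)] [[ 13.4  -29.44  10.47]
 [-13.4   29.44 -10.47]]
160 [np.float64(29.911319341144562), np.float64(28.870491975872216)] [[  9.16 -31.95   7.16]
 [ -9.16  31.95  -7.16]]
170 [np.float64(32.6454924672153), np.float64(30.6255027268735)] [[  4.65 -33.48   3.63]
 [ -4.65  33.48  -3.63]]
180 [np.float64(35.204348937637974), np.float64(32.70696848743186)] [[  0. -34.   0.]
 [ -0.  34.  -0.]]
(array([-0.05,  0.12,  5.49]), array([-9.75, -2.28, 27.95]))
(array([-0.05,  0.12,  5.49]), array([-10.34,  -1.48,  29.8 ]))
G [548.6  285.96  99.47] tcpgrasp [557.07 282.28  87.65]
```

```bash
python3 - <<'E'
from h import *
np.set_printoptions(precision=2,suppress=True)
th=np.linspace(0,2*np.pi,72); fl=np.array([MOUTH+[20*np.cos(a),20*np.sin(a),-z] for a in th for z in (0,12,25,40)])
for dep in(15,11):
  for phi in (60,75,90,105,120,130,140,150,160,170,180):
    Rt=R0*R.from_euler('z',phi,degrees=True); tcp=G-dep*A
    q=Rt.inv().apply(fl-tcp)
    print(dep,phi,[round(min(np.linalg.norm(np.maximum([abs(p[0])-hx,abs(p[1])-hy,73+p[2]],0)) for p in q),1) for hx,hy in((38,42.5),(42.5,38))], 'cam',Rt.apply([76,0,-143])+tcp-MOUTH)
E
```

```text
15 60 [np.float64(0.0), np.float64(0.0)] cam [28.02 37.19 20.94]
15 75 [np.float64(0.0), np.float64(0.0)] cam [44.29 38.39 32.22]
15 90 [np.float64(1.2), np.float64(5.7)] cam [59.54 34.58 44.33]
15 105 [np.float64(4.2), np.float64(8.7)] cam [72.72 26.03 56.44]
15 120 [np.float64(2.3), np.float64(6.8)] cam [82.94 13.31 67.73]
15 130 [np.float64(0.0), np.float64(3.1)] cam [87.75  2.93 74.41]
15 140 [np.float64(0.0), np.float64(0.0)] cam [90.79 -8.61 80.18]
15 150 [np.float64(0.0), np.float64(0.0)] cam [ 91.95 -20.95  84.85]
15 160 [np.float64(0.0), np.float64(0.0)] cam [ 91.21 -33.72  88.3 ]
15 170 [np.float64(1.1), np.float64(0.0)] cam [ 88.59 -46.53  90.41]
15 180 [np.float64(5.7), np.float64(1.2)] cam [ 84.16 -58.99  91.12]
11 60 [np.float64(0.0), np.float64(0.0)] cam [25.76 38.17 24.09]
11 75 [np.float64(0.0), np.float64(0.0)] cam [42.03 39.37 35.38]
11 90 [np.float64(1.2), np.float64(5.7)] cam [57.28 35.56 47.49]
11 105 [np.float64(4.2), np.float64(8.7)] cam [70.46 27.01 59.6 ]
11 120 [np.float64(2.3), np.float64(6.8)] cam [80.68 14.29 70.88]
11 130 [np.float64(0.0), np.float64(3.1)] cam [85.5   3.91 77.56]
11 140 [np.float64(0.0), np.float64(0.0)] cam [88.53 -7.63 83.33]
11 150 [np.float64(0.0), np.float64(0.0)] cam [ 89.69 -19.96  88.01]
11 160 [np.float64(0.0), np.float64(0.0)] cam [ 88.95 -32.73  91.45]
11 170 [np.float64(1.1), np.float64(0.0)] cam [ 86.33 -45.55  93.56]
11 180 [np.float64(5.7), np.float64(1.2)] cam [ 81.9  -58.01  94.28]
```

```bash
cat >> h.py <<'E'
def tool(tilt,phi):
    a=B.apply([-np.sin(np.radians(tilt)),0,np.cos(np.radians(tilt))])
    return R.from_matrix(np.c_[np.cross(Y,-a),Y,-a])*R.from_euler('z',phi,degrees=True), a
E
python3 - <<'E'
from h import *
from plant import get_state
np.set_printoptions(precision=2,suppress=True)
th=np.linspace(0,2*np.pi,72); fl=np.array([MOUTH+[20*np.cos(a),20*np.sin(a),-z] for a in th for z in (0,12,25,40)])
O=np.array([562.7,194.4,0]); ed=np.array([O+B.apply([-36,y,160.5]) for y in np.linspace(-120,120,121)])
md=lambda q:[round(min(np.linalg.norm(np.maximum([abs(p[0])-hx,abs(p[1])-hy,73+p[2]],0)) for p in q),1) for hx,hy in((38,42.5),(42.5,38))]
for tilt in (26,30,34):
  for phi in (150,160,165,170,180):
    Rt,a=tool(tilt,phi); tcp=G-15*a
    print(tilt,phi,md(Rt.inv().apply(fl-tcp)),md(Rt.inv().apply(ed-tcp)))
s=get_state()
Rt,a=tool(30,165); print(delta(G-15*a+130*A+[0,0,50],Rt,s))
E
```

```text
26 150 [np.float64(10.7), np.float64(10.2)] [np.float64(9.0), np.float64(9.0)]
26 160 [np.float64(15.1), np.float64(11.9)] [np.float64(9.0), np.float64(9.0)]
26 165 [np.float64(18.5), np.float64(14.2)] [np.float64(9.0), np.float64(9.0)]
26 170 [np.float64(21.9), np.float64(17.4)] [np.float64(9.0), np.float64(9.0)]
26 180 [np.float64(26.8), np.float64(22.3)] [np.float64(9.1), np.float64(9.0)]
30 150 [np.float64(4.0), np.float64(3.7)] [np.float64(11.9), np.float64(11.9)]
30 160 [np.float64(8.4), np.float64(5.1)] [np.float64(11.9), np.float64(11.9)]
30 165 [np.float64(11.9), np.float64(7.6)] [np.float64(11.9), np.float64(11.9)]
30 170 [np.float64(15.2), np.float64(10.7)] [np.float64(11.9), np.float64(11.9)]
30 180 [np.float64(20.0), np.float64(15.5)] [np.float64(12.6), np.float64(11.9)]
34 150 [np.float64(0.0), np.float64(0.0)] [np.float64(14.9), np.float64(14.9)]
34 160 [np.float64(1.6), np.float64(0.0)] [np.float64(14.9), np.float64(14.9)]
34 165 [np.float64(5.1), np.float64(0.7)] [np.float64(14.9), np.float64(14.9)]
34 170 [np.float64(8.3), np.float64(3.8)] [np.float64(14.9), np.float64(14.9)]
34 180 [np.float64(13.0), np.float64(8.5)] [np.float64(16.6), np.float64(15.2)]
(array([-0.11,  0.12,  3.69]), array([-8.43, -0.83, 31.32]))
```

>>> step_arm --pt "0 0 0 -0.3 0 1.2 0.5" --pt "0 0 0 -0.7 -0.1 2.5 0.5" --pt "0 0 0 -1.1 -0.1 4 0.5" --pt "0 0 0 -1.4 -0.1 5.3 0.5" --pt "0 0 0 -1.8 -0.2 6.6 0.5" --pt "0 0 0 -2.1 -0.2 7.9 0.5" --pt "0 0 0 -2.5 -0.2 9.2 0.5" --pt "0 0 0 -2.8 -0.3 10.5 0.5" --pt "0 0 0 -3.2 -0.3 11.8 0.5" --pt "0 0 0 -3.5 -0.3 13.1 0.5" --pt "0 0 0 -3.9 -0.4 14.4 0.5" --pt "0 0 0 -4.2 -0.4 15.7 0.5"

```text
clock: 2.15
tcp_pos: [474.6, 318.7, 331.2]
eef_rot: [163.7, -10.9, 75.4]
force: [0.3, -0.5, 0.1]
gripper_width: 0.502
finger_force: 0.0
```

>>> step_arm --pt "0 0 0 -0.3 0 1.2 0.5" --pt "0 0 0 -0.7 -0.1 2.5 0.5" --pt "0 0 0 -1.1 -0.1 4 0.5" --pt "0 0 0 -1.4 -0.1 5.3 0.5" --pt "0 0 0 -1.8 -0.2 6.6 0.5" --pt "0 0 0 -2.1 -0.2 7.9 0.5" --pt "0 0 0 -2.5 -0.2 9.2 0.5" --pt "0 0 0 -2.8 -0.3 10.5 0.5" --pt "0 0 0 -3.2 -0.3 11.8 0.5" --pt "0 0 0 -3.5 -0.3 13.1 0.5" --pt "0 0 0 -3.9 -0.4 14.4 0.5" --pt "0 0 0 -4.2 -0.4 15.7 0.5"

```text
clock: 3.15
tcp_pos: [476.1, 318.0, 327.9]
eef_rot: [169.9, -27.5, 0.7]
force: [1.0, 0.2, -1.8]
gripper_width: 0.497
finger_force: 0.0
```

```bash
python3 - <<'E'
from h import *
from plant import *
np.set_printoptions(precision=2,suppress=True)
s=get_state(); print(s['q'],s['tcp_pos'],s['eef_rot'],s['gripper_width'])
for ph in(165,170):
    Rt,a=tool(30,ph); print(delta(G-15*a+130*A+[0,0,50],Rt,s),delta(G-15*a+90*A,Rt,s)[0])
import cv2
cv2.imwrite('pics/w1.png',read_camera('wrist')['frame'][:,:,::-1])
E
```

```text
[ -87.22   10.     35.76  106.24   25.77   59.09 -156.22] [476.06 318.   327.94] [169.92 -27.51   0.72] 0.4972453503067631
(array([-1.43, -0.45,  3.24]), array([-0.35,  0.07,  1.27])) [-2.14 -0.63  6.57]
(array([-1.43, -0.45,  3.24]), array([-0.34,  0.09,  2.27])) [-2.14 -0.63  6.57]
```

View pics/w1.png

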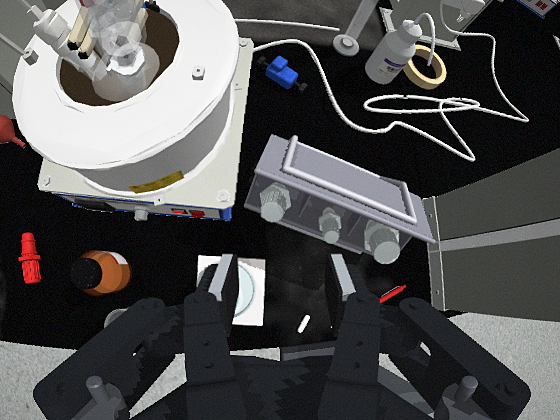

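```bash
cat >> h.py <<'E'
def wray(c,u,v):
    dx,dy=u-c['cx'],v-c['cy']; r=np.hypot(dx,dy); t=r/c['fx']
    d=np.array([np.sin(t)*dx/r,-np.sin(t)*dy/r,-np.cos(t)])
    return np.array(c['eye']),R.from_euler('xyz',c['orientation'],degrees=True).apply(d)
E
python3 - <<'E'
from h import *
from plant import *
import cv2
np.set_printoptions(precision=2,suppress=True)
s=get_state(); c=read_camera('wrist')
im=c['frame']
cv2.imwrite('pics/w2.png',cv2.resize(im[170:270,235:415,::-1],None,fx=4,fy=4,interpolation=cv2.INTER_CUBIC))
for u,v in((272,213),(328,238),(383,254)):
    e,d=wray(c,u,v); p=e+d*(110.5-e[2])/d[2]; print(p,B.inv().apply(p-[562.7,194.4,0]))
for ph in(153,):
    Rt,a=tool(28,ph); print(delta(G-15*a+130*A+[0,0,20],Rt,s),delta(G-15*a+90*A,Rt,s)[0])
E
```

```text
[539.55 290.19 110.5 ] [-59.42  78.62 110.5 ]
[505.61 223.93 110.5 ] [-64.13   4.32 110.5 ]
[479.76 151.69 110.5 ] [-59.03 -72.24 110.5 ]
(array([-2.02, -0.62,  4.29]), array([-0.17, -0.34, -1.16])) [-2.17 -0.62  6.57]
```

View pics/w2.png

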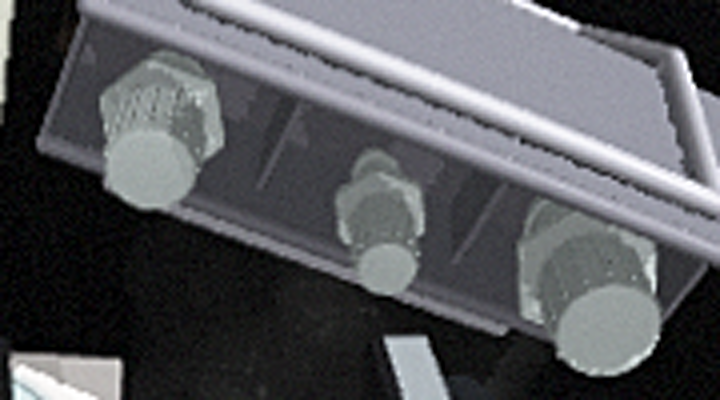

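>>> step_arm --pt "-0.3 -0.1 0.6 0 -0.1 -0.3 0.48" --pt "-0.6 -0.2 1.2 -0.1 -0.1 -0.6 0.48" --pt "-0.9 -0.3 1.9 -0.1 -0.2 -0.9 0.48" --pt "-1.2 -0.4 2.6 -0.2 -0.3 -1.2 0.48" --pt "-1.5 -0.5 3.2 -0.2 -0.3 -1.2 0.48" --pt "-1.8 -0.6 3.8 -0.2 -0.3 -1.2 0.48" --pt "-2 -0.6 4.3 -0.2 -0.3 -1.2 0.48" --pt "-2 -0.6 4.3 -0.2 -0.3 -1.2 0.48" --pt "-2 -0.6 4.3 -0.2 -0.3 -1.2 0.48"

```text
clock: 4.0
tcp_pos: [481.6, 313.7, 208.3]
eef_rot: [166.0, -24.7, 7.3]
force: [0.1, -0.1, -1.1]
gripper_width: 0.483
finger_force: 0.0
```

```bash
cat > st.py <<'E'
from h import *
from plant import *
np.set_printoptions(precision=2,suppress=True)
s=get_state(); print(s['clock'],s['q'],s['tcp_pos'],s['eef_rot'],s['gripper_width'],s['force'])
E
python3 - <<'E'
from st import *
Rt,a=tool(28,153)
print('cur phi',(R0.inv()*R.from_euler('xyz',s['eef_rot'],degrees=True)).as_euler('ZYX',degrees=True))
for k in(90,40,0):print(k,delta(G-15*a+k*A,Rt,s))
E
```

```text
4.0 [ -82.65   19.24   34.55  114.11   23.56   44.14 -152.41] [481.55 313.71 208.3 ] [166.05 -24.68   7.25] 0.48328437546777786 [ 0.09 -0.14 -1.12]
cur phi [151.96  -8.73   4.62]
90 (array([-0.07, -0.1 ,  2.26]), array([ 0.01, -0.02,  0.14]))
40 (array([0.23, 0.06, 4.23]), array([ 0.01, -0.02,  0.14]))
0 (array([0.47, 0.19, 5.81]), array([ 0.01, -0.02,  0.14]))
```

>>> step_arm --pt "0 0 0.5 0 0 0.1 0.48" --pt "0 0 1.1 0 0 0.1 0.48" --pt "-0.1 -0.1 1.7 0 0 0.1 0.48" --pt "-0.1 -0.1 2.3 0 0 0.1 0.48" --pt "0 0 2.8 0 0 0.1 0.48" --pt "0.1 0 3.3 0 0 0.1 0.48" --pt "0.2 0.1 3.8 0 0 0.1 0.48" --pt "0.2 0.1 4.2 0 0 0.1 0.48" --pt "0.2 0.1 4.2 0 0 0.1 0.48"

```text
clock: 4.75
tcp_pos: [532.4, 292.0, 118.2]
eef_rot: [166.3, -24.9, 6.6]
force: [-0.8, 0.4, 0.2]
gripper_width: 0.483
finger_force: 0.0
```

```bash
python3 - <<'E'
from st import *
import cv2
c=read_camera('wrist'); cv2.imwrite('pics/w3.png',c['frame'][:,:,::-1])
Rt,a=tool(28,153)
for k in(20,0,-4):print(k,delta(G-15*a+k*A,Rt,s))
E
```

```text
4.75 [ -74.07   29.16   33.31  116.58   21.88   29.73 -150.32] [532.39 291.96 118.25] [166.32 -24.85   6.6 ] 0.4834171618569641 [-0.84  0.4   0.21]
20 (array([0.12, 0.02, 0.8 ]), array([ 0.01, -0.03,  0.01]))
0 (array([0.24, 0.08, 1.59]), array([ 0.01, -0.03,  0.01]))
-4 (array([0.27, 0.09, 1.75]), array([ 0.01, -0.03,  0.01]))
```

View pics/w3.png

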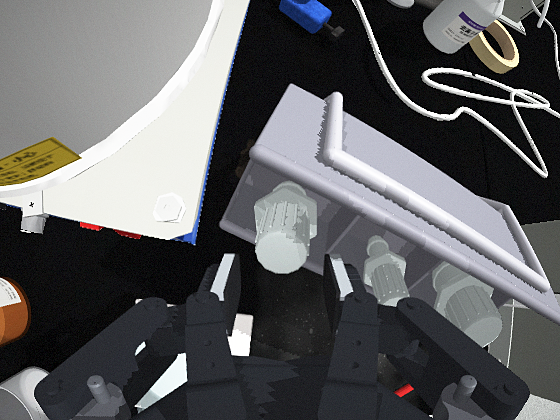

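>>> step_arm --pt "0 0 0.3 0 0 0 0.48" --pt "0.1 0 0.6 0 0 0 0.48" --pt "0.1 0 0.9 0 0 0 0.48" --pt "0.2 0.05 1.2 0 0 0 0.48" --pt "0.2 0.1 1.4 0 0 0 0.48" --pt "0.25 0.1 1.6 0 0 0 0.48" --pt "0.25 0.1 1.6 0 0 0 0.48" --pt "0.25 0.1 1.6 0 0 0 0.48"

```text
clock: 5.47
tcp_pos: [555.1, 283.0, 86.6]
eef_rot: [166.3, -24.9, 6.6]
force: [-0.3, 0.6, -0.0]
gripper_width: 0.478
finger_force: 0.0
```

>>> step_arm --pt "0 0 0 0 0 0 0.4" --pt "0 0 0 0 0 0 0.35" --pt "0 0 0 0 0 0 0.3" --pt "0 0 0 0 0 0 0.2" --pt "0 0 0 0 0 0 0.1" --pt "0 0 0 0 0 0 0" --pt "0 0 0 0 0 0 0" --pt "0 0 0 0 0 0 0"

```text
clock: 6.13
tcp_pos: [554.9, 283.3, 87.1]
eef_rot: [166.3, -24.9, 6.6]
force: [-4.2, -1.1, 6.4]
gripper_width: 0.313
finger_force: 58.4
```

```bash
python3 - <<'E'
from st import *
print(s['finger_force'])
Rt=R.from_euler('xyz',s['eef_rot'],degrees=True)
for k in(20,60,110):print(k,delta(s['tcp_pos']+k*A,Rt,s)[0],s['tcp_pos']+k*A)
E
```

```text
6.1333 [ -70.47   32.95   32.36  116.37   21.46   25.18 -149.26] [554.91 283.31  87.12] [166.35 -24.91   6.63] 0.3129989386895601 [-4.22 -1.12  6.44]
58.354517913139716
20 [-0.12 -0.06 -0.79] [543.62 288.22 102.88]
60 [-0.36 -0.19 -2.36] [521.03 298.04 134.4 ]
110 [-0.66 -0.35 -4.34] [492.8  310.32 173.8 ]
```

>>> step_arm --pt "0 0 -0.2 0 0 0 0" --pt "-0.1 -0.05 -0.5 0 0 0 0" --pt "-0.1 -0.06 -0.8 0 0 0 0" --pt "-0.2 -0.1 -1.2 0 0 0 0" --pt "-0.25 -0.13 -1.6 0 0 0 0" --pt "-0.3 -0.16 -2 0 0 0 0" --pt "-0.36 -0.2 -2.4 0 0 0 0" --pt "-0.4 -0.24 -2.9 0 0 0 0" --pt "-0.5 -0.28 -3.4 0 0 0 0" --pt "-0.6 -0.32 -3.9 0 0 0 0" --pt "-0.7 -0.36 -4.4 0 0 0 0" --pt "-0.7 -0.36 -4.4 0 0 0 0"

```text
clock: 7.13
tcp_pos: [490.5, 312.8, 176.3]
eef_rot: [166.5, -25.0, 6.7]
force: [-0.5, 0.9, -1.0]
gripper_width: 0.31
finger_force: 58.4
```

```bash
python3 - <<'E'
from st import *
print(s['finger_force'])
# estimated: stopper axis in tool frame, assuming it kept A and G
Rg=R.from_euler('xyz',[166.35,-24.91,6.63],degrees=True)
print('axis in tool',Rg.inv().apply(A),'grip in tool',Rg.inv().apply(G-np.array([554.91,283.31,87.12])))
import cv2
c=read_camera('scene'); cv2.imwrite('pics/s4.png',cv2.resize(c['frame'][120:320,220:420,::-1],None,fx=3,fy=3,interpolation=cv2.INTER_CUBIC))
np.save('scene4.npy',c['frame']); t=read_camera('top'); np.save('top4.npy',t['frame'])
Rt=R.from_euler('xyz',s['eef_rot'],degrees=True); print(delta(s['tcp_pos']+[-30,25,140],Rt,s)[0])
E
```

```text
7.1333 [ -81.97   22.64   35.74  115.75   22.29   38.74 -152.37] [490.5  312.83 176.29] [166.52 -24.96   6.69] 0.30952606865761856 [-0.48  0.88 -0.96]
58.42281741948682
axis in tool [-0.15 -0.08 -0.99] grip in tool [ -0.2   -0.03 -14.11]
[ 1.39  0.19 -5.64]
```

View pics/s4.png

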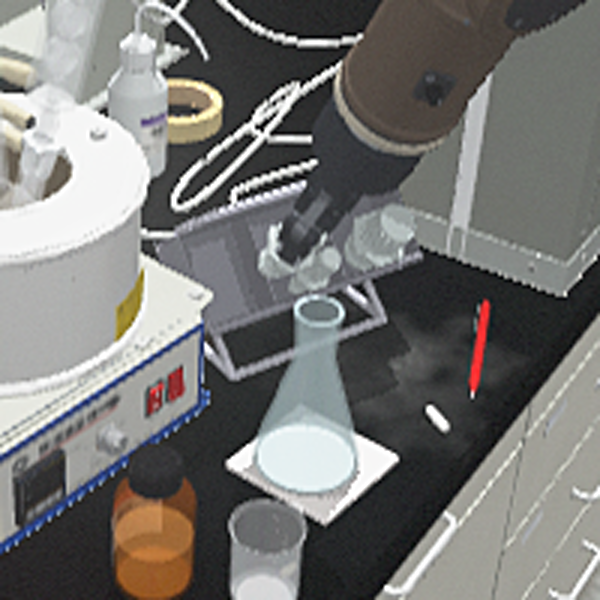

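```bash
cat >> h.py <<'E'
AT=np.array([-.15,-.04,0]); AT[2]=-np.sqrt(1-AT@AT); GT=np.array([0,0,-14.5])
def up(s,at=AT):  # minimal rotation bringing the stopper axis vertical
    Rc=R.from_euler('xyz',s['eef_rot'],degrees=True); a=Rc.apply(at)
    ax=np.cross(a,[0,0,1]); n=np.linalg.norm(ax); return R.from_rotvec(ax/n*np.arctan2(n,a[2]))*Rc
E
python3 - <<'E'
from st import *
Rc=R.from_euler('xyz',s['eef_rot'],degrees=True)
print(delta(s['tcp_pos']+[0,0,80],Rc,s))
Ru=up(s); tgt=MOUTH+[0,0,28+60]-Ru.apply(GT)
print(delta(tgt,Ru,s),tgt,Ru.as_euler('xyz',degrees=True))
E
```

```text
7.2333 [ -81.83   22.78   35.75  115.82   22.29   38.6  -152.33] [491.2  311.49 174.92] [166.42 -24.93   6.66] 0.30418225948321226 [ 0.69  0.57 -1.45]
(array([ 1.35,  0.68, -2.82]), array([0., 0., 0.]))
(array([-0.57, -1.18, -3.04]), array([ 3.02, -6.74, -0.19])) [444.89 352.92 229.68] [-177.68    8.63    4.29]
```

>>> step_arm --pt "0.3 0.15 -0.6 0 0 0 0" --pt "0.6 0.3 -1.2 0 0 0 0" --pt "0.9 0.5 -1.9 0 0 0 0" --pt "1.2 0.6 -2.5 0 0 0 0" --pt "1.35 0.7 -2.8 0.3 -0.7 0 0" --pt "1.1 0.5 -2.9 0.7 -1.6 0 0" --pt "0.8 0.2 -2.9 1.1 -2.5 -0.05 0" --pt "0.5 -0.1 -2.95 1.5 -3.4 -0.1 0" --pt "0.3 -0.4 -3 1.9 -4.3 -0.1 0" --pt "0 -0.7 -3 2.3 -5.2 -0.15 0" --pt "-0.3 -1 -3.05 2.7 -6.1 -0.2 0" --pt "-0.57 -1.18 -3.05 3 -6.74 -0.2 0"

```text
clock: 8.23
tcp_pos: [446.0, 352.2, 228.7]
eef_rot: [-177.7, 8.8, 4.2]
force: [-1.2, -0.0, -1.1]
gripper_width: 0.307
finger_force: 58.5
```

>>> step_arm --pt "0 0 0 0 0 0 0" --pt "0 0 0 0 0 0 0" --pt "0 0 0 0 0 0 0"

```text
clock: 8.48
tcp_pos: [445.4, 352.0, 229.0]
eef_rot: [-177.9, 8.5, 4.2]
force: [0.0, -0.4, -1.0]
gripper_width: 0.306
finger_force: 58.5
```

```bash
python3 - <<'E'
from st import *
import cv2
c=read_camera('scene')['frame'][:,:,::-1]; w=read_camera('wrist'); wf=w['frame'][:,:,::-1]
np.savez('v5.npz',s=c,w=wf); print(w['eye'],w['orientation'])
a=cv2.resize(c[150:270,270:370],(400,480),interpolation=cv2.INTER_CUBIC)
b=cv2.resize(wf[200:320,220:320],(400,480),interpolation=cv2.INTER_CUBIC)
cv2.imwrite('pics/v5.png',np.hstack([a,b]))
E
```

```text
8.4833 [ -56.92   24.4    25.05   94.81  -17.03   70.33 -112.39] [445.36 352.   229.05] [-177.95    8.55    4.23] 0.30604376835917413 [ 0.02 -0.4  -1.03]
[541.59 353.78 359.03] [-25.9    2.07 -86.06]
```

View pics/v5.png

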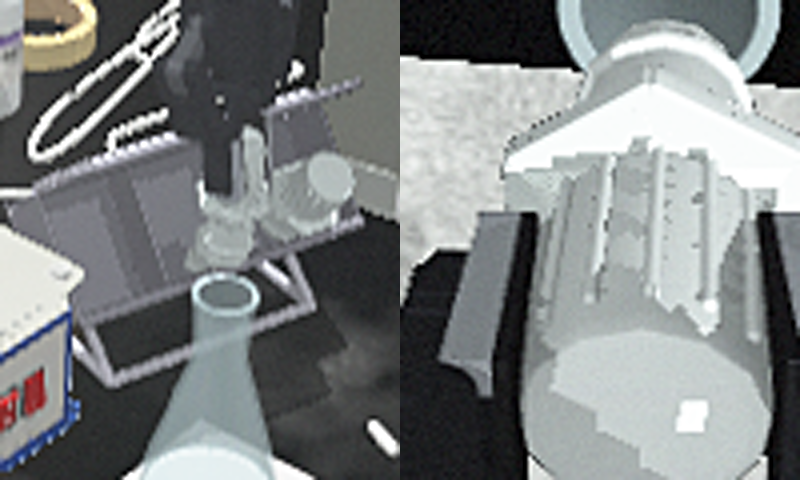

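```bash
cat >> h.py <<'E'
def proj(n,p):
    f,cx,cy,e,o=C[n]; q=R.from_euler('xyz',o,degrees=True).inv().apply(np.array(p)-e); return cx-f*q[0]/q[2],cy+f*q[1]/q[2]
def wproj(c,p):
    q=R.from_euler('xyz',c['orientation'],degrees=True).inv().apply(np.array(p)-c['eye']); t=np.arctan2(np.hypot(q[0],q[1]),-q[2]); h=np.hypot(q[0],q[1])
    return c['cx']+c['fx']*t*q[0]/h, c['cy']-c['fx']*t*q[1]/h
E
python3 - <<'E'
from st import *
import cv2
Rc=R.from_euler('xyz',s['eef_rot'],degrees=True); g=s['tcp_pos']+Rc.apply(GT)
c=dict(cx=281.4035,cy=207.758,fx=325.192,eye=[541.59,353.78,359.03],orientation=[-25.9,2.07,-86.06])
print('grip pt',g,'axis by AT',Rc.apply(AT))
for nm,k in(('end',14),('grip',0),('seat',-28),('tip',-66)):
    p=g+[0,0,k]; print(nm,'wrist',np.array(wproj(c,p)),'scene',np.array(proj('scene',p)),'if leaning 3deg +x',np.array(proj('scene',g+[k*.052,0,k])),'+y',np.array(wproj(c,g+[0,k*.052,k])))
print('mouth wrist',np.array(wproj(c,MOUTH)),'scene',np.array(proj('scene',MOUTH)))
v=np.load('v5.npz'); a=v['s'].astype(int); o=np.load('scene4.npy')[:,:,::-1].astype(int)
d=np.abs(a-o).sum(2)[190:220,305:345]>30
for i,r in enumerate(d): print(190+i,''.join('.#'[x] for x in r))
g=a.mean(2)[192:222,310:342]
for i,r in enumerate(g): print(192+i,' '.join('%3d'%x for x in r))
E
```

```text
8.5833 [ -56.97   24.36   25.04   94.8   -17.07   70.36 -112.37] [444.83 352.7  229.56] [-177.88    8.55    4.32] 0.3129653315054693 [ 0.45  0.52 -0.57]
grip pt [447.02 352.33 243.89] axis by AT [-0.  0.  1.]
end wrist [278.09 304.84] scene [329.76 184.24] if leaning 3deg +x [329.46 184.14] +y [276.36 304.71]
grip wrist [279.45 284.01] scene [329.24 189.81] if leaning 3deg +x [329.24 189.81] +y [279.45 284.01]
seat wrist [281.64 250.33] scene [328.23 200.69] if leaning 3deg +x [328.82 200.91] +y [284.4  250.54]
tip wrist [283.79 217.  ] scene [326.91 214.98] if leaning 3deg +x [328.26 215.5 ] +y [289.23 217.42]
mouth wrist [284.48 202.19] scene [326.1  222.99]Traceback (most recent call last):
  File "<stdin>", line 11, in <module>
  File "<stdin>", line 11, in <genexpr>
TypeError: string indices must be integers, not 'numpy.bool'
```

```bash
python3 - <<'E'
import numpy as np
a=np.load('v5.npz')['s'].astype(int)
g=a.mean(2)[194:232,312:346]
print('    ',' '.join('%3d'%x for x in range(312,346)))
for i,r in enumerate(g): print(194+i,' '.join('%3d'%x for x in r))
E
```

```text
312 313 314 315 316 317 318 319 320 321 322 323 324 325 326 327 328 329 330 331 332 333 334 335 336 337 338 339 340 341 342 343 344 345
194 125 126 124 127 124 126  99 101 118  51  60  56  59  60  58  52 134 134 145 136 157 179 165 162  79  97 159 160 159 155 139 137 140 135
195 126 124 125 125 123 125 105 147 211  53  56  60  58  59  57  50 116 137 147 122 165 175 161 183 168  99 158 162 151 157 140 137 138 137
196 127 126 124 122 125 124 116 192 255  50  50  57  62  57  55  46 118 138 147  95 158 171 154 177 227 111 155 164 148 151 137 141 142 143
197 124 124 124 126 121 123 115 168 255  70  52  44  50  54  49  49 117 134 148 112 154 169 161 146 199 116 157 161 163 135 146 133 142 143
198 125 124 124 125 123 123 114 129 255 183 107 113  81  86  59  62 128 134 146 131 163 157 176 173 169 128 156 163 140 147 146 132 146 143
199 126 125 125 125 125 122 116 126 255 222 161 168 121 124 102 113 137 129 149 158 162 151 159 175 173 143 156 161 135 155 141 144 143 142
200 126 123 125 123 122 122 116 125 255 176 178 178 162 140 138 137 137 139 163 166 157 164 143 176 169 148 158 162 162 146 
[... 3655 characters left out ...]

227  52  46  52  48  51  39  97 133 155 181 177 166 171 170 170 171 171 172 181 206 194 141  53  38  40  34  48  57 112 121 172 166 163 166
228  48  51  48  53  48  39 102 131 147 142 150 178 182 195 198 198 194 200 183 165 121  95  21  35  54 111 121 127 168 165 167 171 133 124
229  50  50  48  50  48  44  99 136 149 141 143 142 139 137 144 145 139 142 141 151 116  91  74 113 123 166 165 169 169 137 133 127  66  36
230  51  50  49  55  51  40 101 134 150 146 149 141 138 141 135 141 142 142 147 152 139 127 138 164 163 166 169 136 123  66  61  38  40  43
231  47  50  51  50  42  35 100 136 151 147 149 147 147 145 143 143 148 154 160 160 165 160 164 168 134 129 123  64  32  37  45  46  47  47
```

>>> step_arm --pt "0.02 0.01 0.15 0 0 0 0" --pt "0.05 0.01 0.3 0 0 0 0" --pt "0.07 0.02 0.45 0 0 0 0" --pt "0.09 0.02 0.6 0 0 0 0" --pt "0.11 0.03 0.75 0 0 0 0" --pt "0.14 0.04 0.9 0 0 0 0" --pt "0.16 0.04 1.05 0 0 0 0" --pt "0.18 0.05 1.2 0 0 0 0" --pt "0.2 0.05 1.3 0 0 0 0" --pt "0.21 0.06 1.4 0 0 0 0" --pt "0.22 0.06 1.48 0 0 0 0" --pt "0.22 0.06 1.48 0 0 0 0"

```text
clock: 9.58
tcp_pos: [444.9, 352.2, 191.5]
eef_rot: [-177.9, 8.7, 4.3]
force: [-1.5, 0.0, -0.1]
gripper_width: 0.308
finger_force: 58.5
```

>>> step_arm --pt "0.01 0 0.05 0 0 0 0" --pt "0.02 0 0.1 0 0 0 0" --pt "0.02 0.01 0.15 0 0 0 0" --pt "0.03 0.01 0.2 0 0 0 0" --pt "0.04 0.01 0.25 0 0 0 0" --pt "0.05 0.01 0.3 0 0 0 0" --pt "0.05 0.01 0.35 0 0 0 0" --pt "0.06 0.02 0.4 0 0 0 0" --pt "0.07 0.02 0.44 0 0 0 0" --pt "0.07 0.02 0.48 0 0 0 0" --pt "0.07 0.02 0.48 0 0 0 0"

```text
clock: 10.5
tcp_pos: [444.9, 352.2, 179.6]
eef_rot: [-177.9, 8.6, 4.3]
force: [0.1, -0.3, -0.5]
gripper_width: 0.311
finger_force: 58.5
```

>>> step_arm --pt "0.01 0 0.04 0 0 0 0" --pt "0.01 0 0.08 0 0 0 0" --pt "0.02 0 0.12 0 0 0 0" --pt "0.02 0.01 0.16 0 0 0 0" --pt "0.03 0.01 0.2 0 0 0 0" --pt "0.04 0.01 0.24 0 0 0 0"

```text
clock: 11.0
tcp_pos: [444.9, 352.4, 173.7]
eef_rot: [-177.8, 8.6, 4.3]
force: [-1.2, 0.5, 0.9]
gripper_width: 0.312
finger_force: 58.6
```

>>> step_arm --pt "0.01 0 0.04 0 0 0 0" --pt "0.01 0 0.08 0 0 0 0" --pt "0.02 0 0.12 0 0 0 0"

```text
clock: 11.25
tcp_pos: [445.1, 352.4, 171.1]
eef_rot: [-177.8, 8.6, 4.3]
force: [-2.7, -2.1, 8.6]
gripper_width: 0.309
finger_force: 59.5
```

>>> step_arm --pt "0.01 0 0.04 0 0 0 0" --pt "0.01 0 0.08 0 0 0 0" --pt "0.02 0 0.12 0 0 0 0"

```text
clock: 11.5
tcp_pos: [445.4, 352.6, 169.2]
eef_rot: [-177.8, 8.6, 4.3]
force: [-4.7, -2.9, 20.4]
gripper_width: 0.311
finger_force: 60.8
```

>>> step_arm --pt "0.01 0 0.04 0 0 0 0" --pt "0.01 0 0.08 0 0 0 0"

```text
clock: 11.67
tcp_pos: [445.6, 352.8, 168.1]
eef_rot: [-177.7, 8.6, 4.3]
force: [-6.3, -5.2, 28.3]
gripper_width: 0.311
finger_force: 61.7
```

>>> step_arm --pt "0 0 0 0 0 0 0" --pt "0 0 0 0 0 0 0" --pt "0 0 0 0 0 0 0"

```text
clock: 11.92
tcp_pos: [445.6, 352.8, 168.1]
eef_rot: [-177.7, 8.6, 4.3]
force: [-4.7, -3.9, 23.1]
gripper_width: 0.312
finger_force: 61.1
```

```bash
python3 - <<'E'
from st import *
import cv2
print(s['wrist_torque'])
c=read_camera('scene')['frame']; w=read_camera('wrist'); wf=w['frame']
a=cv2.resize(c[185:245,300:350,::-1],(400,480),interpolation=cv2.INTER_CUBIC)
b=cv2.resize(wf[170:330,215:350,::-1],(400,474),interpolation=cv2.INTER_CUBIC)
b=cv2.resize(b,(400,480))
cv2.imwrite('pics/v6.png',np.hstack([a,b])); print({k:w[k] for k in('eye','orientation')})
E
```

```text
11.9167 [ -55.88   27.76   23.84   98.97  -19.18   63.18 -109.93] [445.58 352.78 168.1 ] [-177.74    8.56    4.27] 0.3122102762715908 [-4.69 -3.95 23.13]
[-0.79  1.69  0.16]
{'eye': array([542.23, 353.66, 297.72]), 'orientation': array([-25.91,   2.24, -86.11])}
```

View pics/v6.png

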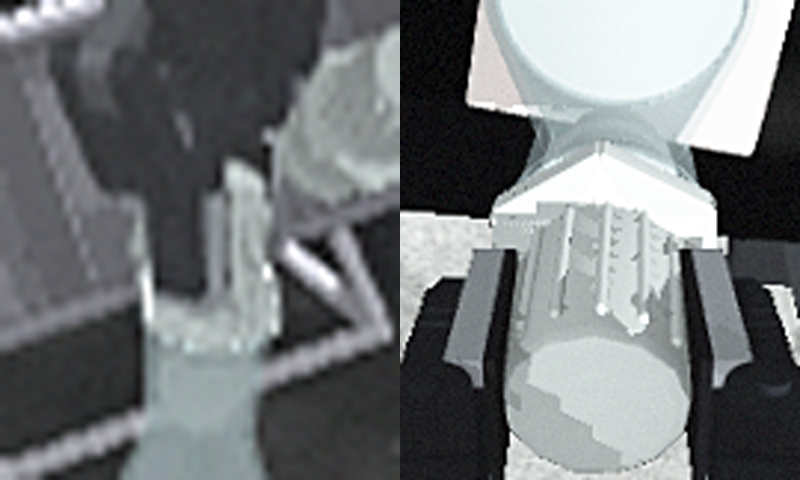

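>>> step_arm --pt "0.01 0 0.03 0 0 0 0" --pt "0.01 0 0.06 0 0 0 0"

```text
clock: 12.18
tcp_pos: [445.9, 353.0, 168.0]
eef_rot: [-177.7, 8.5, 4.3]
force: [-7.6, -7.3, 44.1]
gripper_width: 0.309
finger_force: 63.6
```

>>> step_arm --pt "0 0 -0.04 0 0 0 0" --pt "-0.01 0 -0.08 0 0 0 0" --pt "-0.01 0 -0.08 0 0 0 0"

```text
clock: 12.43
tcp_pos: [445.5, 352.7, 168.1]
eef_rot: [-177.8, 8.6, 4.3]
force: [-4.1, -2.9, 18.9]
gripper_width: 0.31
finger_force: 60.5
```

>>> step_arm --pt "-0.01 0 -0.04 0 0 0 0" --pt "-0.01 0 -0.05 0 0 0 0.33" --pt "-0.01 0 -0.05 0 0 0 0.37" --pt "-0.01 0 -0.05 0 0 0 0.45" --pt "-0.01 0 -0.05 0 0 0 0.55" --pt "-0.01 0 -0.05 0 0 0 0.6" --pt "-0.01 0 -0.05 0 0 0 0.6" --pt "-0.01 0 -0.05 0 0 0 0.6"

```text
clock: 13.1
tcp_pos: [445.1, 352.5, 167.2]
eef_rot: [-177.9, 8.6, 4.3]
force: [-0.0, -0.2, 0.4]
gripper_width: 0.594
finger_force: 0.0
```

Released with no force left on the tool. Retreat along the tool axis.

>>> step_arm --pt "-0.01 0 -0.2 0 0 0 0.6" --pt "-0.05 -0.01 -0.5 0 0 0 0.6" --pt "-0.1 -0.02 -0.9 0 0 0 0.6" --pt "-0.2 -0.04 -1.4 0 0 0 0.6" --pt "-0.3 -0.06 -2 0 0 0 0.6" --pt "-0.4 -0.08 -2.7 0 0 0 0.6" --pt "-0.5 -0.1 -3.4 0 0 0 0.6" --pt "-0.6 -0.12 -4.2 0 0 0 0.6" --pt "-0.8 -0.15 -5 0 0 0 0.6" --pt "-0.8 -0.15 -5.5 0 0 0 0.6" --pt "-0.8 -0.15 -5.5 0 0 0 0.6" --pt "-0.8 -0.15 -5.5 0 0 0 0.6"

```text
clock: 14.1
tcp_pos: [446.5, 351.2, 307.5]
eef_rot: [-177.8, 8.5, 4.3]
force: [-0.1, 1.1, 0.2]
gripper_width: 0.603
finger_force: 0.0
```

```bash
python3 - <<'E'
from st import *
import cv2
w=read_camera('wrist'); f=read_camera('scene')['frame']
cv2.imwrite('pics/end.png',f[:,:,::-1])
# numeric check: predicted grip-end top (z 156+42) and collar in the scene view
for z in(198,162,156): print(z,np.array(proj('scene',[447.1,352.5,z])))
g=f.astype(int).mean(2)
print('     ',' '.join('%3d'%x for x in range(312,346)))
for r in range(198,234,1): print(r,' '.join('%3d'%x for x in g[r,312:346]))
o=np.load('scene4.npy').astype(int); d=(np.abs(f-o).sum(2)>60)
for nm,(a,b,c,e) in dict(flaskbase=(240,290,295,350),beaker=(285,330,292,325),bottle=(265,322,255,290)).items(): print(nm,d[a:b,c:e].sum())
E
```

```text
14.1 [ -57.55   21.17   26.19   88.16  -15.39   79.69 -114.6 ] [446.48 351.21 307.5 ] [-177.78    8.53    4.26] 0.6029898846072698 [-0.13  1.09  0.18]
198 [327.53 207.51]
162 [326.3  220.82]
156 [326.1  222.99]
      312 313 314 315 316 317 318 319 320 321 322 323 324 325 326 327 328 329 330 331 332 333 334 335 336 337 338 339 340 341 342 343 344 345
198 128 124 125 123 123 125 126 116 104 108 106  94  98  96  97 100  95  94 127 104 105 104 105 104 127 133 161 160 139 146 147 134 145 140
199 123 125 125 121 124 126 123 127 106 106 105 107  98  96  95  96  97  95 131 102 108 105 102 107 154 132 159 162 137 154 141 143 147 142
200 126 122 126 125 124 124 124 124 114 105 108 104  96  99  96  96  95  94 102 106 105 106 103 131 144 133 160 161 162 148 142 146 133 146
201 127 123 128 124 126 125 125 126 128 103 105  96  97  96  98  96  91  90  83 120 103 103 103 157 138 136 165 159 159 149 149 151 132 145
202 126 124 123 125 124 123 123 125 129 102 106 107 103  90  90  96 130 146 147 151 109 102 109 164 138 130 152 160 156 160 155 149 145 144
203 125 125 124 126 124 123 124 123 125 114 104
[... 3623 characters left out ...]
5 136 154 147 150 155 158 160 149 155 143 157 156 154 113  88  77 113 124 168 167 166 170 137 131 128  65  34
230  50  49  49  48  51  41  98 134 156 160 161 153 149 153 154 160 154 150 153 151 139 127 136 168 165 167 166 136 127  65  57  36  39  44
231  47  50  50  52  45  44 101 133 162 162 160 163 164 163 164 167 169 163 160 158 168 160 167 168 134 131 127  63  34  40  44  46  49  47
232  49  48  46  47  50  38 100 136 169 160 164 163 165 164 162 164 165 162 161 166 167 148 132 125  66  49  37  42  45  48  47  49  51  50
233  49  50  49  45  46  40 103 131 167 165 162 163 164 164 163 164 163 163 163 160 143  97  67  40  40  42  53  48  55  51  58  51  51  48
flaskbase 12
beaker 0
bottle 0
```

```bash
python3 -c "
from plant import *
print(close_job())"
```

```text
the job is handed in; nothing more can be done
None
```

I drew the medium stopper from the bin and pressed it home in the flask's neck. The last push took the force from 23 N to 44 N with only 0.1 mm of travel. I then released it, backed the arm clear and handed the job in at about 14 s, without being told how it was judged. In the last scene image the stopper sat where a fully seated one should, to about a pixel (2 mm). The flask, beaker and brown bottle had not moved. I did not check the other two stoppers or the wash bottle after the move.

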